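Angle the vial rack past the post into its bay

TASK

Push the long vial rack along the bench into the rack bay: angle its left end in behind the retaining post first, then swing its other end in, until it lies square and fully home against the bay's back wall. Only push it with the fingers: do not pinch it between them and do not lift or tip it. Leave everything else on the bench where it stands.

Things in the scene. Friction and masses are not known exactly. Their poses are not given: they have to be found in the camera images.
- rack: Long white vial rack: one rigid straight bar 230 mm long (its y), 34 wide (x), 28 high, nine capped vials fixed along its top, to 52 high; about 0.36 kg, slides on the bench. Plain flat upright sides and ends. Origin: centre of its underside. Starts in front of the bay and more to its right, up to 0.4 rad off parallel; its x points roughly to the bay, its +y end is the left one.
- rack_near_side: Long side face of the rack towards its -x (the robot's side at the start): a 3 mm thick, 28 high, 230 long plate fixed to the rack, within its 34 width. Origin: the same as the rack's.
- rack_far_side: The same for the long side face towards the rack's +x.
- bay: Rack bay, fixed: three aluminium walls 8 mm thick, 40 high, on the bench, which is its floor. Inside 280 long (its y), 80 deep (its x). Origin: centre of the inside at bench level; inner wall faces at x = +40 (back) and y = +-140 (ends); the long side at x = -40, towards the robot, is the open mouth. +x points away from the robot. Tabs 3 high stick out up to 30 outside the walls.
- post_top (a point): Centre of the top of the fixed round steel retaining post, 16 mm diameter, 60 high, that stands just before the bay's mouth near its left end, at x = -50, y = +90 mm of the bay. From post to right end wall only 222 mm are clear, so the rack must enter at an angle, left end first behind the post.
- pot_a: Bystander: capped sample pot, 38 diameter, 62 high, standing on the bench left of the rack (sizes in mm). Origin: centre of its underside.
- pot_b: Bystander: capped sample pot, 32 diameter, 66 high, standing right of the bay (sizes in mm). Origin: centre of its underside.
- honey_jar: Bystander: amber jar, 68 diameter, 75 high, standing behind the bay (sizes in mm). Origin: centre of its underside.
- beaker: Bystander: clear beaker, 66 diameter, 75 high, standing behind the bay (sizes in mm). Origin: centre of its underside.
- jar_lid: Bystander: steel jar lid lying on the bench, 72 diameter, 14 high (sizes in mm). Origin: centre of its underside.
- spatula: Bystander: metal spatula lying on the bench to the right, 190 long (sizes in mm). Origin: on its underside, on its long axis.
- reagent: Bystander: white bottle, 48 diameter, 78 high, standing on the bench to the left, by the balance (sizes in mm). Origin: centre of its underside.

How it is judged:
By the outcome, as a careful person would: the job done as asked, in the order asked, and still so for the second after the job is handed in, with the robot touching nothing.
It also fails if it takes over 72 s, if anything falls off the work surface, if the arm or the gripper's body presses on something with over 40 N, if the wrist force passes 120 N, or if a joint passes its speed limit or range.

ROBOT

A 6-joint arm with a two-finger parallel gripper is mounted at the origin on the work surface. World frame = base frame: x ahead of the robot, y to its left, z up, the work surface at z = 0. Lengths are in mm, angles in rad, forces in N, time in s.
With the tool pointing down it reaches from about 325 to 775 mm from the base axis. Payload 5.5 kg.
Tool frame: the origin (TCP) lies at the very end of the fingers, on their centre line; the grasp point (between the pads) lies grasp_offset behind it (grasp_offset is the distance from the TCP to the grasp point, in mm); z points along the fingers, y is the direction in which the jaws open and shut (so a half turn about z gives the same grasp; the last joint's range is limited). The gripper opens to 85 mm and grips with 20 to 120 N. Pads are 22 mm wide; open, the fingers measure 114 mm over their backs; the gripper's body (76 mm by 85 mm) begins 54 mm behind the grasp point. The pads swing forward as they close: fully open they stand 13 mm farther back than shut.
Start: joints at [-1.24, 0.091, 1.231, -0, 1.82, -0.057], TCP at [226.892, -555.46, 231.275] pointing down, gripper open.
Joint ranges: [-2.87, 2.87], [-0.86, 2.18], [0.17, 2.46], [-1.51, 4.65], [0.06, 2.69], [-2.65, 2.65]. Speed limits (rad/s): [2.57, 2.57, 3.01, 3.14, 3.14, 3.14].

INTERFACE

Orientations are given as a rotation vector (axis times angle).
In Python, from station import * gives the robot as it stands.
- The arm moves only by the tool arm_command, never from a script. Its argument "targets" is text: rows parted by semicolons, each of 7 numbers parted by spaces: the gripper command: -1 is shut, 1 is fully open, values between are in proportion, then the shift along the tool's x, y, z normalised to -1 to 1, where 1 is 12 cm, then the turn, a rotation vector about the tool's x, y, z normalised to -1 to 1, where 1 is 180 degrees. In form: jaw tx ty tz rx ry rz; .... A call has 1 to 12 rows; each row is the pose to reach, as a shift and turn from the pose measured when the call began, along the tool's axes at that moment, turning the shorter way round; what a row does not reach only later rows make up. A row lasts 1/12 s, in which the tool goes at most 41.7 mm and 7.16 degrees, less where a joint would pass 70% of its speed; a pose out of reach is approached as far as the arm can. A call with a number of a shift or a turn outside -1 to 1 is refused whole. A call with a gripper value outside its range is refused whole. The fingers move at their own pace and stop on an object; "squeeze" is the grip in N (left out, the last holds). Time passes only in rows, so rows that repeat a pose let the fingers close. It gives the time, the measured TCP pose, the force and the opening at its end, in the units of the state.
- sense(): the state, without advancing time (a new reading comes with each control period).
- camera(name): name is "side" or "top" or "wrist"; returns a dict with "pixels" (420x560x3 uint8, blue, green, red), "z_map" (420x560 float32, mm along the optical axis (not along the pixel's ray), 0 where there is no reading), "mtx" (3x3 intrinsics, pixels), "cam_to_world" (4x4, takes a point from camera to world coordinates). Camera axes: x right, y down, z forward; pixel columns grow to the right and rows downward; lengths in mm; the calibration is good to about 2 mm. A picture is of the moment at which its call begins.
- job_done(): hands the job in, once; it reports no verdict.
The state is a dict: "time_s": time; "q": joint angles; "dq": joint speeds; "effort": joint torques, N m; "position": TCP position; "ee_rot": TCP orientation; "ft_force": force on the tool from outside, world axes, zero at the start; "torque": the same for the moment, N m; "gripper_width": opening from 0.0 (shut) to 1.0 (fully open).
Only numpy, scipy, OpenCV 4.12 (cv2) and the standard library are available. Lean on these libraries where they do the work, as an engineer would, in place of code of your own. Each camera call takes 0.05 s, during which the arm holds its last target.

## Working session

There is one attempt and no reset: what is moved stays moved. The work goes in short steps, Python scripts to look and compute and a tool call to move; the robot and the scene stay as the last step left them, time stands still between calls to the robot, and variables do not carry over. Pictures are saved under pics/ and viewed, and the job is handed in when it is done.

Besides the shell and the picture viewer there is one more tool, called as name(argument=value, ...) on one line, values as JSON. arm_command: Moves the arm, as the interface text tells. Its arguments: {"type":"object","properties":{"targets":{"type":"string"},"squeeze":{"type":"number"}},"required":["targets"]}

```bash
ls; mkdir -p pics; cat > h.py <<'E'
from station import *
import numpy as np, cv2
from scipy.spatial.transform import Rotation as R
def shot(n,f):
    c=camera(n); cv2.imwrite(f'pics/{f}.png',c['pixels']); np.savez(f'pics/{f}.npz',**c); return c
def load(f): return dict(np.load(f'pics/{f}.npz'))
def w(c,u,v,z=None):
    K=np.array(c['mtx']);T=np.array(c['cam_to_world'])
    r=np.array([(u-K[0,2])/K[0,0],(v-K[1,2])/K[1,1],1.])
    if z is None:
        p=r*c['z_map'][int(v),int(u)]; return T[:3,:3]@p+T[:3,3]
    d=T[:3,:3]@r; return T[:3,3]+d*(z-T[2,3])/d[2]
def cloud(c):
    K=np.array(c['mtx']);T=np.array(c['cam_to_world']);Z=c['z_map']
    v,u=np.indices(Z.shape)
    P=np.stack([(u-K[0,2])/K[0,0]*Z,(v-K[1,2])/K[1,1]*Z,Z],-1)
    W=P@T[:3,:3].T+T[:3,3]; W[Z==0]=np.nan; return W
E
python3 - <<'E'
from h import *
s=sense(); print({k:np.round(v,3) for k,v in s.items()})
for n in ['top','side']:
    c=shot(n,n+'0'); print(np.round(c['cam_to_world'],2),c['mtx'])
E
```

```text
pics
{'time_s': np.float64(0.0), 'q': array([-1.24 ,  0.092,  1.232,  0.   ,  1.82 , -0.057]), 'dq': array([ 0.001,  0.   ,  0.   , -0.001,  0.   ,  0.   ]), 'effort': array([ 2.0000e-03, -4.5872e+01, -4.1802e+01,  0.0000e+00,  1.2000e-02,
       -0.0000e+00]), 'position': array([ 226.809, -555.165,  230.143]), 'ee_rot': array([-3.081, -0.605,  0.   ]), 'ft_force': array([-0.46 ,  0.189,  0.669]), 'torque': array([-0.029,  0.023, -0.032]), 'gripper_width': np.float64(1.002)}
[[ 2.00000e-02 -1.00000e+00  7.00000e-02  4.95680e+02]
 [-1.00000e+00 -2.00000e-02 -2.00000e-02  2.22100e+01]
 [ 2.00000e-02 -6.00000e-02 -1.00000e+00  1.24267e+03]
 [ 0.00000e+00  0.00000e+00  0.00000e+00  1.00000e+00]] [[432.75176686   0.         280.48227452]
 [  0.         432.75176686 213.77602898]
 [  0.           0.           1.        ]]
[[ 1.00000e+00  1.00000e-02  4.00000e-02  5.21550e+02]
 [-3.00000e-02 -5.20000e-01  8.60000e-01 -1.01423e+03]
 [ 2.00000e-02 -8.60000e-01 -5.20000e-01  6.76590e+02]
 [ 0.00000e+00  0.00000e+00  0.00000e+00  1.00000e+00]] [[505.2630064    0.         277.14331581]
 [  0.         505.2630064  211.47705158]
 [  0.           0.           1.        ]]
```

View pics/top0.png

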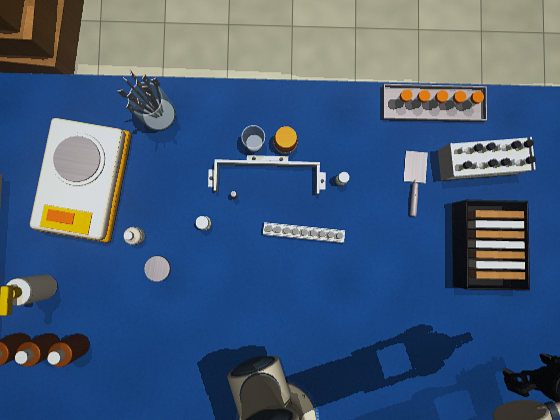

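View pics/side0.png

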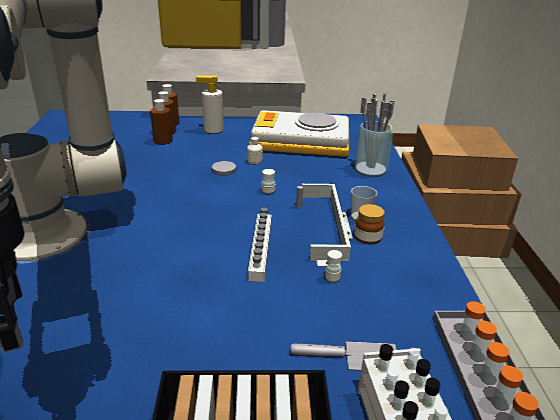

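The top view shows the bay at about (213–322, 160–192), the post at (233,194), the rack from (263,229) to (345,237), pot_a at (203,223) and pot_b at (343,179). Next I'll measure these accurately.

```bash
python3 - <<'E'
from h import *
c=load('top0'); W=cloud(c)
im=c['pixels'][145:250,190:360]
cv2.imwrite('pics/crop0.png',cv2.resize(im,None,fx=4.6,fy=4.6,interpolation=cv2.INTER_CUBIC))
for n,(u0,u1,v0,v1),(z0,z1) in [('rack',(258,350,218,246),(12,60)),('bay',(200,330,150,196),(30,46)),('post',(228,240,188,200),(50,70)),('potb',(334,352,170,187),(50,70)),('pota',(194,214,214,232),(45,70))]:
    P=W[v0:v1,u0:u1].reshape(-1,3); P=P[np.isfinite(P[:,2])]; P=P[(P[:,2]>z0)&(P[:,2]<z1)]
    r=cv2.minAreaRect(P[:,:2].astype(np.float32)); print(n,len(P),r,cv2.boxPoints(r).round(1).tolist(),np.median(P,0).round(1))
print(w(c,300,300))
E
```

```text
rack 993 ((525.8273315429688, -63.643470764160156), (229.57728576660156, 34.07101821899414), 85.34273529052734) [[499.5, -176.6999969482422], [533.5, -179.39999389648438], [552.0999755859375, 49.400001525878906], [518.2000122070312, 52.099998474121094]] [525.4 -63.   29.9]
bay 561 ((695.9762573242188, 43.800941467285156), (117.94010162353516, 295.5795593261719), 0.07743889093399048) [[636.7999877929688, 191.5], [637.2000122070312, -104.0999984741211], [755.0999755859375, -103.9000015258789], [754.7000122070312, 191.6999969482422]] [717.6  40.1  40.1]
post 28 ((625.9392700195312, 132.8754425048828), (13.732542991638184, 14.148719787597656), 89.74955749511719) [[618.7999877929688, 126.0], [633.0, 126.0], [633.0, 139.6999969482422], [618.9000244140625, 139.8000030517578]] [626.2 133.7  60.3]
potb 94 ((677.995361328125, -168.05731201171875), (27.47073745727539, 29.316410064697266), 45.79461669921875) [[657.9000244140625, -167.6999969482422], [678.9000244140625, -188.10000610351562], [698.0999755859375, -168.39999389648438], [677.0999755859375, -148.0]] [ 677.1 -167.2   66. ]
pota 136 ((546.1967163085938, 216.33547973632812), (32.84017562866211, 32.89127731323242), 0.4588322639465332) [[529.5999755859375, 232.60000610351562], [529.9000244140625, 199.8000030517578], [562.7000122070312, 200.0], [562.5, 232.89999389648438]] [546.2 216.1  62. ]
[333.09446026 -57.84502595   6.23710329]
```

View pics/crop0.png

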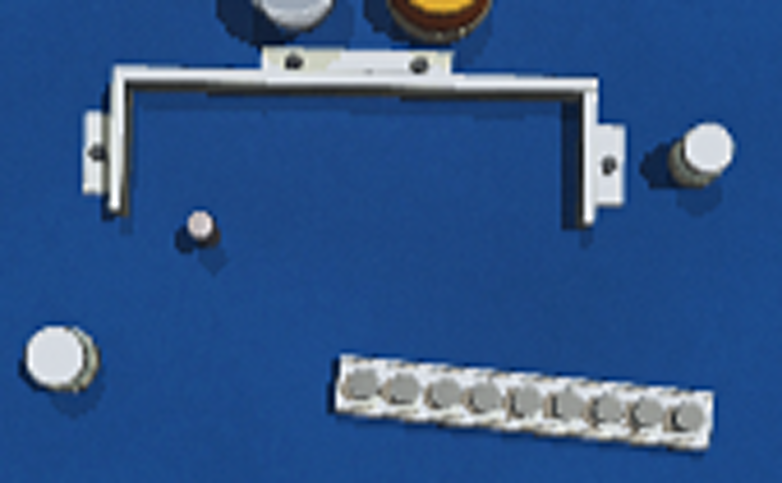

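```bash
python3 - <<'E'
from h import *
c=load('top0'); W=cloud(c)
P=W[150:200,200:330].reshape(-1,3); P=P[(P[:,2]>35)&(P[:,2]<46)]
from scipy.optimize import minimize
def sd(p,x):  # dist outside wall-top shape
    cx,cy,t=x; d=p[:,:2]-[cx,cy]; X=d[:,0]*np.cos(t)+d[:,1]*np.sin(t); Y=-d[:,0]*np.sin(t)+d[:,1]*np.cos(t)
    def box(x0,x1,y0,y1):
        dx=np.abs(X-(x0+x1)/2)-(x1-x0)/2; dy=np.abs(Y-(y0+y1)/2)-(y1-y0)/2
        return np.hypot(np.maximum(dx,0),np.maximum(dy,0))
    return np.minimum.reduce([box(40,48,-148,148),box(-40,48,140,148),box(-40,48,-148,-140)])
f=lambda x: np.minimum(sd(P,x),4).sum()
best=min((minimize(f,[cx,cy,t],method='Nelder-Mead') for cx in(672,678,684) for cy in(40,45) for t in(-.03,0,.03)),key=lambda r:r.fun)
x=best.x; print(x,best.fun/len(P))
t=x[2];print('post',x[:2]+np.array([-50*np.cos(t)-90*np.sin(t),-50*np.sin(t)+90*np.cos(t)]))
for y in range(120,-80,-40):
  m=(abs(P[:,1]-y)<12)&(P[:,0]>700); print(y,P[m,0].min(),P[m,0].max())
s=load('side0'); S=cloud(s)
for n,(u0,u1,v0,v1),(z0,z1) in [('bay',(292,352,180,268),(37,44)),('rack',(246,274,205,284),(24,60)),('post',(294,304,180,210),(50,70))]:
    Q=S[v0:v1,u0:u1].reshape(-1,3); Q=Q[(Q[:,2]>z0)&(Q[:,2]<z1)]
    r=cv2.minAreaRect(Q[:,:2].astype(np.float32)); print(n,len(Q),r,np.median(Q,0))
    if n=='bay':
        P=Q; b=minimize(f,x,method='Nelder-Mead'); print(b.x,b.fun/len(P))
for u,v in[(300,260),(200,260),(250,200),(330,215)]: print(w(c,u,v))
E
```

```text
[ 6.76305354e+02  4.36420718e+01 -3.50617499e-03] 0.1394079287194386
post [626.62121598 133.81682704]
120 716.6554541243994 723.4353492739307
80 717.8035449520895 753.3931719230256
40 715.8440056656605 725.3979262154886
0 716.0202951076183 754.9669339238148
-40 717.5781368849238 723.9109531573573
bay 384 ((694.5574340820312, 4.664794921875), (129.75843811035156, 374.40423583984375), 4.132534503936768) [717.54377088 -24.15295772  39.03121335]
[ 6.77204360e+02  4.10367459e+01 -5.96066140e-03] 0.6060443337166316
rack 920 ((526.8063354492188, -64.7451171875), (231.98789978027344, 33.986900329589844), 85.3572006225586) [527.18749545 -94.06244979  36.61886686]
post 30 ((626.953125, 129.6858367919922), (13.476226806640625, 13.974475860595703), 3.4363555908203125) [627.49072981 130.42728407  56.65814869]
[445.48041844 -56.46373912   0.60764404]
[ 4.40412873e+02  2.28679442e+02 -3.83175704e-01]
[615.17441677  90.44936322  -2.94376476]
[ 576.01495428 -140.91501247    1.25331034]
```

```bash
cat >> h.py <<'E'
def pose(): 
    s=sense(); return np.array(s['position']),R.from_rotvec(s['ee_rot'])
def Rd(a,flip):  # tool down, tool y along world angle a (angle of y axis), 
    y=np.array([np.cos(a),np.sin(a),0.]); 
    if flip: y=-y
    z=np.array([0,0,-1.]); x=np.cross(y,z); return R.from_matrix(np.stack([x,y,z],1))
def rel(p0,R0,p1,R1):
    return np.r_[R0.inv().apply(np.array(p1)-p0)/120,(R0.inv()*R1).as_rotvec()/np.pi]
B0=np.array([676.5,43.]);BT=-0.004
def pts(*targets):  # each (x,y,z,a,flip) relative to now
    p0,R0=pose()
    for x,y,z,a,f in targets:
        print((x,y,z,round(a,3)),np.round(rel(p0,R0,[x,y,z],Rd(a,f)),3))
E
python3 - <<'E'
from h import *
import station; print([n for n in dir(station) if 'off' in n.lower() or n[0]!='_'])
try: print(grasp_offset)
except Exception as e: print(e)
p,r=pose(); print(r.as_matrix().round(3))
for f in(0,1): pts((481.6,-20.2,120,np.pi/2-.081,f))
# what the wrist sees of its fingers
E
```

```text
['PlanningError', 'camera', 'grasp_offset', 'job_done', 'sense']
18.700000000000003
[[ 0.926  0.378 -0.001]
 [ 0.378 -0.926  0.002]
 [ 0.    -0.002 -1.   ]]
(481.6, -20.2, 120, 1.49) [ 3.651e+00 -3.323e+00  9.250e-01 -0.000e+00 -1.000e-03 -8.510e-01]
(481.6, -20.2, 120, 1.49) [ 3.651e+00 -3.323e+00  9.250e-01 -1.000e-03  0.000e+00  1.490e-01]
```

arm_command(targets="1 0.2 -0.18 0 0 0 0; 1 0.4 -0.36 0 0 0 0; 1 0.6 -0.55 0 0 0 0; 1 0.8 -0.73 0 0 0 0; 1 0.95 -0.86 0 0 0 0")

```text
time_s: 0.52
position: [294.0, -414.4, 230.1]
ee_rot: [-3.08, -0.606, -0.0]
ft_force: [0.2, -0.4, 0.9]
gripper_width: 1.0
```

arm_command(targets="1 0.2 -0.18 0 0 0 0; 1 0.4 -0.36 0 0 0 0; 1 0.6 -0.55 0 0 0 0; 1 0.8 -0.73 0 0 0 0; 1 0.95 -0.86 0 0 0 0")

```text
time_s: 0.93
position: [361.0, -273.4, 230.2]
ee_rot: [-3.079, -0.607, -0.0]
ft_force: [0.1, -0.5, -0.0]
gripper_width: 1.004
```

arm_command(targets="1 0.2 -0.18 0 0 0 0; 1 0.4 -0.36 0 0 0 0; 1 0.6 -0.55 0 0 0 0; 1 0.8 -0.73 0 0 0 0; 1 0.9 -0.82 0 0 0 0; 1 0.9 -0.82 0 0 0 0; 1 0.9 -0.82 0 0 0 0")

```text
time_s: 1.52
position: [423.5, -140.9, 230.3]
ee_rot: [-3.078, -0.611, 0.001]
ft_force: [-0.5, -0.4, 0.6]
gripper_width: 0.994
```

```bash
python3 - <<'E'
from h import *
pts((481.6,-20.2,60,np.pi/2-.081,1)); s=sense(); print(s['time_s'],s['position'],s['q'])
E
```

```text
(481.6, -20.2, 60, 1.49) [ 8.310e-01 -7.400e-01  1.422e+00 -1.000e-03  0.000e+00  1.500e-01]
1.5167 [ 423.50857778 -140.89165141  230.27618047] [-0.39936855 -0.32174957  1.61418512  0.00266146  1.8516119   0.78048764]
```

arm_command(targets="1 0.15 -0.13 0.1 0 0 0.03; 1 0.3 -0.27 0.3 0 0 0.06; 1 0.5 -0.44 0.5 0 0 0.09; 1 0.66 -0.59 0.7 0 0 0.12; 1 0.8 -0.7 0.85 0 0 0.15; 1 0.83 -0.74 0.9 0 0 0.15; 1 0.83 -0.74 0.9 0 0 0.15; 1 0.83 -0.74 0.9 0 0 0.15")

```text
time_s: 2.18
position: [481.3, -21.7, 122.9]
ee_rot: [-3.137, 0.122, 0.003]
ft_force: [0.1, -0.3, 0.1]
gripper_width: 1.0
```

```bash
python3 - <<'E'
from h import *
pts((481.6,-20.2,14,np.pi/2-.081,1)); s=sense(); print(s['time_s'],s['position'],s['q'])
c=shot('wrist','w1'); shot('top','t1')
E
```

```text
(481.6, -20.2, 14, 1.49) [ 0.004 -0.011  0.908 -0.001  0.001  0.001]
2.1833 [481.27237456 -21.69749293 122.93523539] [-0.11730456 -0.22400866  1.72348802  0.00228876  1.64420124  1.53167436]
```

View pics/w1.png

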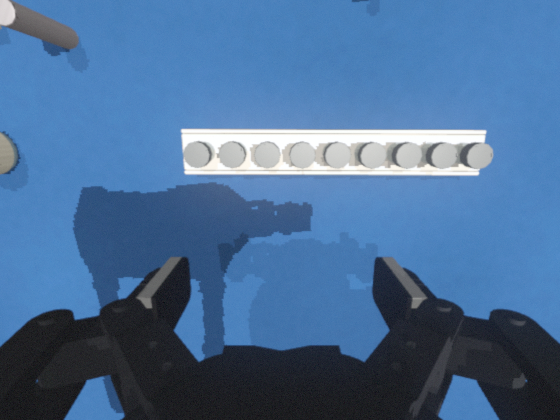

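```bash
python3 - <<'E'
from h import *
c=load('w1'); W=cloud(c); p,r=pose(); T=c['cam_to_world']
print(np.round(r.inv().apply(T[:3,3]-p),1))
for u,v in [(180,266),(185,275),(388,266),(380,275),(150,300),(170,320),(404,272),(425,295)]:
    print(u,v,c['z_map'][v,u],np.round(r.inv().apply(W[v,u]-p),1))
Q=r.inv().apply(W[225:345].reshape(-1,3)-p).reshape(-1,560,3)
m=(np.abs(Q[...,2])<25)&np.isfinite(Q[...,2])
print(m.sum()); q=Q[m]; 
for lo,hi in((-80,0),(0,80)):
    k=q[(q[:,1]>lo)&(q[:,1]<hi)]; print(k.min(0),k.max(0))
E
```

```text
[  67.9    0.8 -141. ]
180 266 129.29108 [ 10.2 -41.8 -22.8]
185 275 135.16818 [  3.8 -41.5 -18.5]
388 266 127.20658 [ 11.4  45.4 -24.7]
380 275 133.66367 [  4.7  44.2 -19.9]
150 300 103.12576 [ 10.8 -43.3 -49.8]
170 320 116.78818 [ -4.1 -41.4 -39.8]
404 272 120.8007 [ 12.   49.5 -31.2]
425 295 104.148506 [ 12.1  49.9 -48.5]
1254
[-10.6273748  -55.04147938 -24.98936545] [ 12.06576036 -40.98858399 -10.88985376]
[-10.73538558  43.24983657 -24.99904685] [ 12.51485878  56.88712606 -10.74021863]
```

arm_command(targets="1 0 0 0.25 0 0 0; 1 0 0 0.5 0 0 0; 1 0 -0.01 0.7 0 0 0; 1 0 -0.01 0.85 0 0 0; 1 0 -0.01 0.93 0 0 0; 1 0 -0.01 0.93 0 0 0; 1 0 -0.01 0.93 0 0 0")

```text
time_s: 2.87
position: [482.6, -21.3, 13.9]
ee_rot: [-3.137, 0.126, -0.004]
ft_force: [0.6, 0.5, 0.1]
gripper_width: 1.005
```

arm_command(targets="1 0 0 0.05 0 0 0; 1 0 0 0.09 0 0 0; 1 0 0 0.11 0 0 0; 1 0 0 0.11 0 0 0; 1 0 0 0.11 0 0 0")

```text
time_s: 3.28
position: [482.7, -21.3, 0.8]
ee_rot: [-3.137, 0.126, -0.003]
ft_force: [-0.2, -0.3, 0.5]
gripper_width: 1.002
```

```bash
cat >> h.py <<'E'
# planar rack poses in bay frame -> world
def b2w(x,y,t=0):
    c,s=np.cos(BT),np.sin(BT); return np.array([B0[0]+c*x-s*y,B0[1]+s*x+c*y]),t+BT
def rotabout(C,t,cor_d,dt):
    """rotate rack by dt about point at C+cor_d*u"""
    u=np.array([-np.sin(t),np.cos(t)]);P=C+cor_d*u
    u2=np.array([-np.sin(t+dt),np.cos(t+dt)]); return P-cor_d*u2,t+dt
def toolfor(C,t,d,gap=0,half=12.):
    u=np.array([-np.sin(t),np.cos(t)]);n=np.array([np.cos(t),np.sin(t)])
    return C+d*u-(17+half+gap)*n
E
python3 - <<'E'
from h import *
print(sense()['position'])
C=np.array([526.3,-64.]);t=-.081
for k in range(0,8):
    C2,t2=rotabout(C,t,-80,-0.06*k); p=toolfor(C2,t2,40); print(k,C2.round(1),round(t2,3),(C2-B0).round(1))
    pts((p[0],p[1],-3,np.pi/2+t2,1))
E
```

```text
[482.66506828 -21.25953086   0.80300235]
0 [526.3 -64. ] -0.081 [-150.2 -107. ]
(np.float64(500.6315407186663), np.float64(-21.784716060145747), -3, 1.49) [ 0.15  -0.008  0.032 -0.001 -0.001  0.   ]
1 [531.1 -64.5] -0.141 [-145.4 -107.5]
(np.float64(507.97887205791795), np.float64(-20.85312393568544), -3, 1.43) [ 0.21  -0.02   0.032 -0.001 -0.001  0.019]
2 [535.8 -65.3] -0.201 [-140.7 -108.3]
(np.float64(515.3688441640292), np.float64(-20.3637835980833), -3, 1.37) [ 0.271 -0.029  0.032 -0.001 -0.001  0.038]
3 [540.5 -66.4] -0.261 [-136.  -109.4]
(np.float64(522.7748611176303), np.float64(-20.318456144130508), -3, 1.31) [ 0.332 -0.035  0.032 -0.001 -0.001  0.057]
4 [545.1 -67.8] -0.321 [-131.4 -110.8]
(np.float64(530.1702692552265), np.float64(-20.717304703713577), -3, 1.25) [ 0.394 -0.036  0.033 -0.001 -0.001  0.077]
5 [549.6 -69.5] -0.381 [-126.9 -112.5]
(np.float64(537.5284530936051), np.float64(-21.558893852722715), -3, 1.19) [ 0.456 -0.034  0.033 -0.001 -0.001  0.096]
6 [554.  -71.4] -0.441 [-122.5 -114.4]
(np.float64(544.8229311168329), np.float64(-22.840194779028742), -3, 1.13) [ 0.517 -0.028  0.033 -0.001 -0.001  0.115]
7 [558.3 -73.6] -0.501 [-118.2 -116.6]
(np.float64(552.0274510811172), np.float64(-24.556596182935895), -3, 1.07) [ 0.578 -0.019  0.033 -0.001 -0.001  0.134]
```

```bash
python3 - <<'E'
from h import *
C=np.array([526.3,-64.]);t=-.081
for k in range(0,12):
    C2,t2=rotabout(C,t,-100,-0.04*k); p=toolfor(C2,t2,40); print(k,C2.round(1),round(t2,3),(C2-B0).round(1),end=' ')
    pts((p[0],p[1],-3,np.pi/2+t2,1))
E
```

```text
0 [526.3 -64. ] -0.081 [-150.2 -107. ] (np.float64(500.6315407186663), np.float64(-21.78471606014576), -3, 1.49) [ 0.15  -0.008  0.032 -0.001 -0.001  0.   ]
1 [530.3 -64.4] -0.121 [-146.2 -107.4] (np.float64(506.3195838806438), np.float64(-21.19530578420739), -3, 1.45) [ 0.196 -0.016  0.032 -0.001 -0.001  0.013]
2 [534.2 -65. ] -0.161 [-142.3 -108. ] (np.float64(512.0266473392813), np.float64(-20.833828032495028), -3, 1.41) [ 0.244 -0.023  0.032 -0.001 -0.001  0.026]
3 [538.2 -65.7] -0.201 [-138.3 -108.7] (np.float64(517.7436010104873), np.float64(-20.700861092300258), -3, 1.37) [ 0.291 -0.028  0.032 -0.001 -0.001  0.038]
4 [542.1 -66.6] -0.241 [-134.4 -109.6] (np.float64(523.4612989879395), np.float64(-20.796617682362598), -3, 1.33) [ 0.338 -0.031  0.032 -0.001 -0.001  0.051]
5 [545.9 -67.6] -0.281 [-130.6 -110.6] (np.float64(529.1705941745842), np.float64(-21.120944612564955), -3, 1.29) [ 0.386 -0.032  0.033 -0.001 -0.001  0.064]
6 [549.8 -68.8] -0.321 [-126.7 -111.8] (np.float64(534.8623529160411), np.float64(-21.673323029005072), -3, 1.25) [ 0.434 -0.031  0.033 -0.001 -0.001  0.077]
7 [553.5 -70.1] -0.361 [-123.  -113.1] (np.float64(540.5274696125008), np.float64(-22.452869244051072), -3, 1.21) [ 0.481 -0.029  0.033 -0.001 -0.001  0.089]
8 [557.2 -71.6] -0.401 [-119.3 -114.6] (np.float64(546.156881285743), np.float64(-23.458336150053192), -3, 1.17) [ 0.529 -0.024  0.033 -0.001 -0.001  0.102]
9 [560.9 -73.2] -0.441 [-115.6 -116.2] (np.float64(551.7415820779672), np.float64(-24.68811521445003), -3, 1.13) [ 0.576 -0.018  0.033 -0.001 -0.001  0.115]
10 [564.5 -75. ] -0.481 [-112. -118.] (np.float64(557.2726376592456), np.float64(-26.14023905307741), -3, 1.09) [ 0.623 -0.009  0.033 -0.001 -0.001  0.128]
11 [568.  -76.9] -0.521 [-108.5 -119.9] (np.float64(562.7411995205433), np.float64(-27.812384577563407), -3, 1.05) [ 0.669  0.001  0.033 -0.001 -0.001  0.14 ]
```

arm_command(targets="1 0.08 -0.005 0.02 0 0 0; 1 0.15 -0.008 0.02 0 0 0; 1 0.196 -0.016 0.02 0 0 0.013; 1 0.244 -0.023 0.02 0 0 0.026; 1 0.291 -0.028 0.02 0 0 0.038; 1 0.338 -0.031 0.02 0 0 0.051; 1 0.386 -0.032 0.02 0 0 0.064; 1 0.434 -0.031 0.02 0 0 0.077; 1 0.434 -0.031 0.02 0 0 0.077")

```text
time_s: 4.03
position: [535.7, -21.7, -1.4]
ee_rot: [-3.098, 0.506, -0.003]
ft_force: [0.3, 0.4, 0.4]
gripper_width: 1.0
```

```bash
cat >> h.py <<'E'
from scipy.optimize import minimize as _mz
def rackfit(c,guess):
    """fit 230x34 rect to cloud points z 18..58 near guess (C,t); tries from cam"""
    W=cloud(c).reshape(-1,3); W=W[(W[:,2]>18)&(W[:,2]<56)]
    (cx,cy),t=guess
    def loc(P,x):
        d=P[:,:2]-x[:2]; return d[:,0]*np.cos(x[2])+d[:,1]*np.sin(x[2]),-d[:,0]*np.sin(x[2])+d[:,1]*np.cos(x[2])
    X,Y=loc(W,[cx,cy,t]); P=W[(abs(X)<34)&(abs(Y)<135)]
    def f(x):
        X,Y=loc(P,x); h=np.hypot(np.maximum(abs(X)-17,0),np.maximum(abs(Y)-115,0)); return np.minimum(h,6).mean()
    best=min((_mz(f,[cx+a,cy+b,t+e],method='Nelder-Mead',options=dict(xatol=.01,fatol=1e-4,maxiter=600)) for a in(-5,5) for b in(-8,8) for e in(-.05,.05)),key=lambda r:r.fun)
    X,Y=loc(P,best.x); k=(abs(X)<20)&(abs(Y)<118)
    return best.x.round(3),round(best.fun,3),len(P),[round(v,1) for v in(X[k].min(),X[k].max(),Y[k].min(),Y[k].max())]
E
python3 - <<'E'
from h import *
print(sense()['position'])
c=shot('top','t2'); cv2.imwrite('pics/t2c.png',cv2.resize(c['pixels'][140:290,180:370],None,fx=4,fy=4,interpolation=cv2.INTER_CUBIC))
print(rackfit(load('top0'),((526,-64),-.08)))
print(rackfit(c,((550,-69),-.32)))
c=shot('side','s2');print(rackfit(c,((550,-69),-.32)))
c=shot('wrist','w2');print(rackfit(c,((550,-69),-.32)))
E
```

```text
[535.68152973 -21.6592205   -1.37726515]
(array([ 5.25844e+02, -6.36900e+01, -8.20000e-02]), np.float64(0.0), 967, [np.float64(-17.0), np.float64(17.0), np.float64(-114.7), np.float64(114.8)])
(array([ 5.46544e+02, -8.11340e+01, -3.39000e-01]), np.float64(0.0), 211, [np.float64(-17.0), np.float64(16.9), np.float64(-101.9), np.float64(106.7)])
(array([ 5.49407e+02, -7.05030e+01, -3.07000e-01]), np.float64(0.642), 1247, [np.float64(-20.0), np.float64(20.0), np.float64(-115.0), np.float64(117.4)])
(array([ 5.5500e+02, -5.6007e+01, -3.2100e-01]), np.float64(0.326), 47764, [np.float64(-20.0), np.float64(18.2), np.float64(-86.7), np.float64(100.1)])
```

View pics/t2c.png

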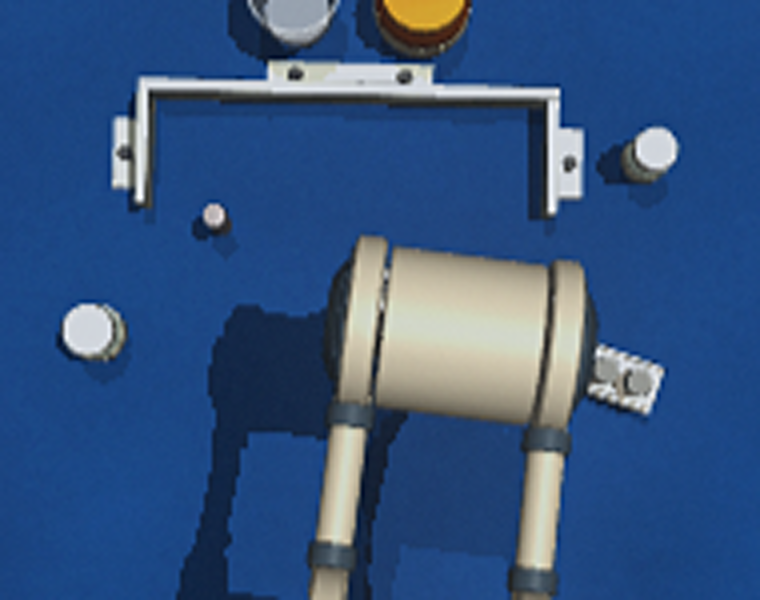

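View pics/w2.png

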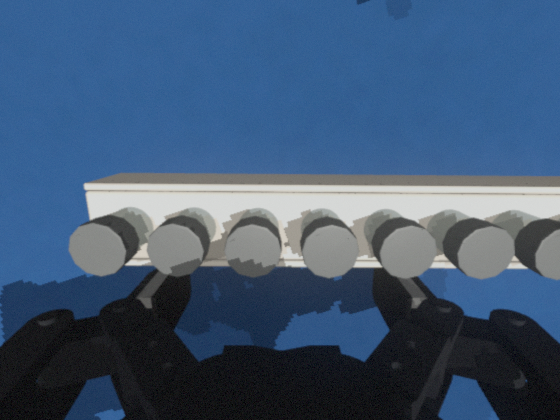

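```bash
python3 - <<'E'
from h import *
C=np.array([549.6,-69.4]);t=-.318
for k in range(0,7):
    C2,t2=rotabout(C,t,-100,-0.035*k); p=toolfor(C2,t2,40); print(k,C2.round(1),round(t2,3),(C2-B0).round(1),end=' ')
    pts((p[0],p[1],-1.4,np.pi/2+t2,1))
E
```

```text
0 [549.6 -69.4] -0.318 [-126.9 -112.4] (np.float64(534.5606815594001), np.float64(-22.338137511970118), -1.4, 1.253) [-0.002  0.006 -0.    -0.001 -0.001 -0.001]
1 [552.9 -70.6] -0.353 [-123.6 -113.6] (np.float64(539.5214127546027), np.float64(-22.992977128735312), -1.4, 1.218) [ 0.039 -0.002 -0.    -0.001 -0.001  0.01 ]
2 [556.2 -71.8] -0.388 [-120.3 -114.8] (np.float64(544.4561911046117), np.float64(-23.821005842623002), -1.4, 1.183) [ 0.08  -0.008 -0.    -0.001 -0.     0.021]
3 [559.4 -73.2] -0.423 [-117.1 -116.2] (np.float64(549.3589721230276), np.float64(-24.821209422001182), -1.4, 1.148) [ 0.122 -0.013 -0.    -0.001 -0.     0.032]
4 [562.5 -74.7] -0.458 [-114.  -117.7] (np.float64(554.2237505161808), np.float64(-25.99236274255753), -1.4, 1.113) [ 0.163 -0.017 -0.    -0.001 -0.     0.044]
5 [565.7 -76.3] -0.493 [-110.8 -119.3] (np.float64(559.0445675388653), np.float64(-27.333031287923554), -1.4, 1.078) [ 0.205 -0.019 -0.    -0.001 -0.     0.055]
6 [568.7 -78. ] -0.528 [-107.8 -121. ] (np.float64(563.8155182930574), np.float64(-28.841572906777735), -1.4, 1.043) [ 0.247 -0.02  -0.    -0.001 -0.     0.066]
```

arm_command(targets="1 0.039 -0.002 0 0 0 0.01; 1 0.08 -0.008 0 0 0 0.021; 1 0.122 -0.013 0 0 0 0.032; 1 0.163 -0.017 0 0 0 0.044; 1 0.205 -0.019 0 0 0 0.055; 1 0.215 -0.019 0 0 0 0.058; 1 0.215 -0.019 0 0 0 0.058")

```text
time_s: 4.77
position: [560.1, -27.7, -1.4]
ee_rot: [-3.04, 0.78, -0.003]
ft_force: [-0.3, 0.5, -0.2]
gripper_width: 0.998
```

arm_command(targets="1 -0.1 0 0 0 0 0; 1 -0.25 0 0 0 0 0; 1 -0.3 0 -0.2 0 0 0; 1 -0.4 0.2 -0.5 0 0 0; 1 -0.5 0.4 -0.7 0 0 0; 1 -0.6 0.6 -0.9 0 0 0; 1 -0.6 0.8 -0.9 0 0 0; 1 -0.6 0.9 -0.9 0 0 0; 1 -0.6 0.9 -0.9 0 0 0")

```text
time_s: 5.52
position: [444.1, -89.7, 107.3]
ee_rot: [-3.041, 0.782, -0.007]
ft_force: [0.0, -0.1, -0.4]
gripper_width: 1.0
```

```bash
python3 - <<'E'
from h import *
s=sense();print(s['position'],s['q'])
c=shot('top','t3'); cv2.imwrite('pics/t3c.png',cv2.resize(c['pixels'][140:290,180:370],None,fx=4,fy=4,interpolation=cv2.INTER_CUBIC))
g=((566,-76),-.5)
print(rackfit(c,g))
c=shot('side','s3');print(rackfit(c,g))
c=shot('wrist','w3');print(rackfit(c,g))
E
```

```text
[444.08362789 -89.7445703  107.26350465] [-2.75731438e-01 -3.07800804e-01  1.82053743e+00  1.60944463e-03
  1.62461630e+00  1.79884584e+00]
(array([ 5.65965e+02, -7.53270e+01, -5.05000e-01]), np.float64(0.001), 982, [np.float64(-17.1), np.float64(17.3), np.float64(-115.0), np.float64(114.8)])
(array([ 5.67339e+02, -7.79330e+01, -5.06000e-01]), np.float64(0.009), 1238, [np.float64(-18.0), np.float64(17.1), np.float64(-116.3), np.float64(117.5)])
(array([ 5.66423e+02, -7.73950e+01, -5.03000e-01]), np.float64(0.0), 19304, [np.float64(-17.1), np.float64(17.2), np.float64(-115.0), np.float64(115.4)])
```

View pics/t3c.png

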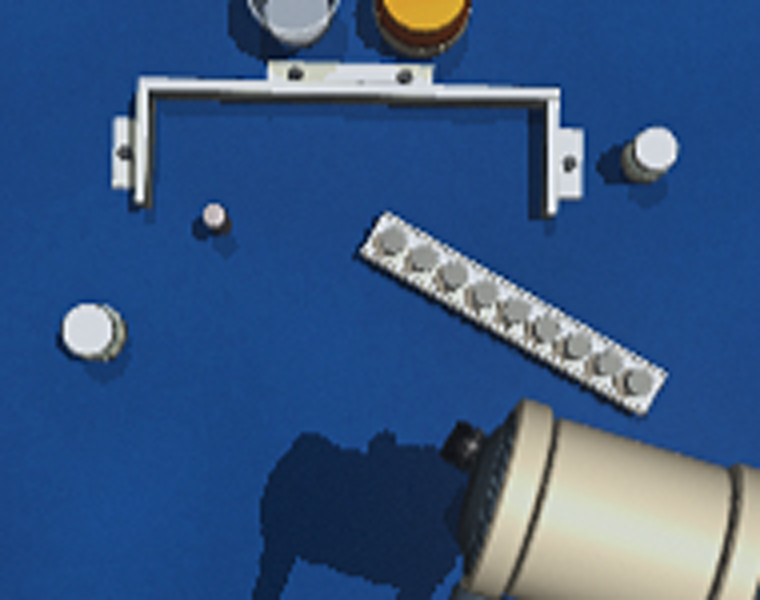

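```bash
python3 - <<'E'
from h import *
pts((495.1,-205.1,60,-.505,0))
E
```

```text
(495.1, -205.1, 60, -0.505) [ 0.838  0.659  0.382 -0.001 -0.001 -0.499]
```

arm_command(targets="-0.8 0.08 0.06 0 0 0 -0.035; -0.8 0.16 0.12 0 0 0 -0.07; -0.8 0.24 0.19 0 0 0 -0.105; -0.8 0.32 0.25 0 0 0 -0.14; -0.8 0.4 0.31 0 0 0 -0.175; -0.8 0.48 0.37 0 0 0 -0.21; -0.8 0.56 0.44 0 0 0 -0.245; -0.8 0.64 0.5 0 0 0 -0.28; -0.8 0.7 0.56 0 0 0 -0.315; -0.8 0.78 0.62 0 0 0 -0.35; -0.8 0.84 0.66 0 0 0 -0.385; -0.8 0.84 0.66 0 0 0 -0.42")

```text
time_s: 6.67
position: [496.0, -205.7, 104.8]
ee_rot: [-2.877, -1.257, -0.004]
ft_force: [0.1, -0.7, -0.8]
gripper_width: 0.102
```

```bash
python3 - <<'E'
from h import *
print(sense()['gripper_width']);pts((495.1,-205.1,10,-.505,0))
E
```

```text
0.10177559399222312
(495.1, -205.1, 10, -0.505) [-0.004 -0.008  0.79  -0.    -0.001 -0.077]
```

arm_command(targets="-0.8 -0.002 -0.004 0.15 0 0 -0.03; -0.8 -0.004 -0.008 0.35 0 0 -0.06; -0.8 -0.004 -0.008 0.55 0 0 -0.077; -0.8 -0.004 -0.008 0.7 0 0 -0.077; -0.8 -0.004 -0.008 0.77 0 0 -0.077; -0.8 -0.004 -0.008 0.79 0 0 -0.077; -0.8 -0.004 -0.008 0.79 0 0 -0.077")

```text
time_s: 7.25
position: [495.2, -204.4, 9.4]
ee_rot: [-2.703, -1.595, -0.003]
ft_force: [0.1, 0.3, -0.3]
gripper_width: 0.098
```

```bash
python3 - <<'E'
from h import *
p,r=pose();print(p,r.as_matrix().round(3)[:,0]);
c=shot('wrist','w4');print(rackfit(c,((566,-76),-.505)))
W=cloud(c);Q=r.inv().apply(W.reshape(-1,3)-p).reshape(W.shape)
m=(Q[...,2]>-14)&(abs(Q[...,1])<30)&(abs(Q[...,0])<16);print(Q[m].min(0),Q[m].max(0),m.sum())
C=np.array([566.2,-76.7]);t=-.505;u=np.array([-np.sin(t),np.cos(t)])
for s in(-10,0,20,40,60,80): 
    q=C-(127-s)*u; pts((q[0],q[1],10,t,0))
E
```

```text
[ 495.18478022 -204.43478417    9.40197136] [0.483 0.875 0.003]
(array([ 5.56887e+02, -9.46500e+01, -5.02000e-01]), np.float64(0.001), 18684, [np.float64(-17.3), np.float64(18.3), np.float64(-114.3), np.float64(-15.9)])
[-15.99899042 -29.97503389 -13.99814474] [15.99223621 29.99496649 11.75541663] 4650
(np.float64(499.9183806756175), np.float64(-196.5989029963896), 10, -0.505) [ 0.077 -0.003  0.006  0.    -0.001  0.   ]
(np.float64(504.75645507885713), np.float64(-187.84715825212757), 10, -0.505) [ 0.161 -0.003  0.006  0.    -0.001  0.   ]
(np.float64(514.4326038853363), np.float64(-170.34366876360355), 10, -0.505) [ 0.327 -0.003  0.006  0.    -0.001  0.   ]
(np.float64(524.1087526918155), np.float64(-152.84017927507952), 10, -0.505) [ 0.494 -0.003  0.007  0.    -0.001  0.   ]
(np.float64(533.7849014982947), np.float64(-135.3366897865555), 10, -0.505) [ 0.661 -0.003  0.008  0.    -0.001  0.   ]
(np.float64(543.461050304774), np.float64(-117.83320029803147), 10, -0.505) [ 0.827 -0.003  0.008  0.    -0.001  0.   ]
```

View pics/w4.png

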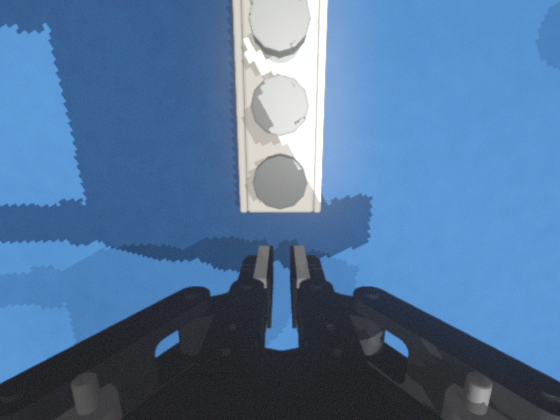

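arm_command(targets="-0.8 0.08 -0.003 0 0 0 0; -0.8 0.13 -0.003 0 0 0 0; -0.8 0.16 -0.003 0 0 0 0; -0.8 0.21 -0.003 0 0 0 0; -0.8 0.27 -0.003 0 0 0 0; -0.8 0.33 -0.003 0 0 0 0; -0.8 0.39 -0.003 0 0 0 0; -0.8 0.45 -0.003 0 0 0 0; -0.8 0.5 -0.003 0 0 0 0; -0.8 0.55 -0.003 0 0 0 0; -0.8 0.58 -0.003 0 0 0 0; -0.8 0.58 -0.003 0 0 0 0")

```text
time_s: 8.3
position: [529.9, -143.7, 11.8]
ee_rot: [2.705, 1.597, 0.006]
ft_force: [0.4, -1.5, 0.9]
gripper_width: 0.1
```

```bash
python3 - <<'E'
from h import *
C=np.array([566.2,-76.7]);t=-.505;u=np.array([-np.sin(t),np.cos(t)])
g=(C+50*u,t); print(g)
c=shot('wrist','w5'); W=cloud(c)
c=shot('top','t5'); print(rackfit(c,g)); cv2.imwrite('pics/t5c.png',cv2.resize(c['pixels'][140:290,180:370],None,fx=4,fy=4,interpolation=cv2.INTER_CUBIC))
c=shot('side','s5'); print(rackfit(c,g)); print(sense()['position'])
E
```

```text
(array([590.39037202, -32.94127628]), -0.505)
(array([ 5.91272e+02, -2.95690e+01, -5.05000e-01]), np.float64(0.002), 853, [np.float64(-17.1), np.float64(17.5), np.float64(-98.5), np.float64(112.1)])
(array([ 5.86572e+02, -5.26840e+01, -5.39000e-01]), np.float64(0.313), 792, [np.float64(-19.5), np.float64(17.5), np.float64(-116.1), np.float64(117.8)])
[ 529.24237463 -143.36429436   10.80755142]
```

View pics/t5c.png

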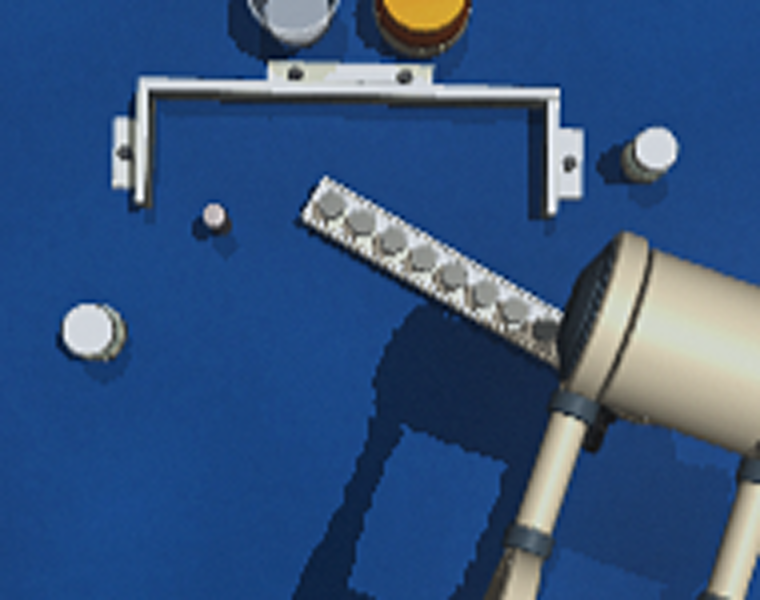

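View pics/w5.png

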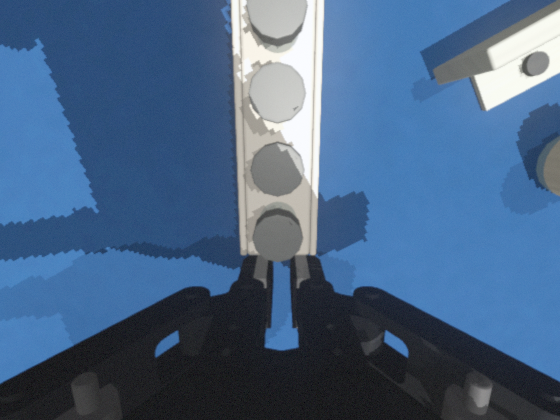

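arm_command(targets="-0.8 0.03 0 0 0 0 0; -0.8 0.08 0 0 0 0 0; -0.8 0.14 0 0 0 0 0; -0.8 0.2 0 0 0 0 0; -0.8 0.26 0 0 0 0 0; -0.8 0.32 0 0 0 0 0; -0.8 0.38 0 0 0 0 0; -0.8 0.44 0 0 0 0 0; -0.8 0.48 0 0 0 0 0; -0.8 0.5 0 0 0 0 0; -0.8 0.5 0 0 0 0 0")

```text
time_s: 9.37
position: [558.6, -89.8, 10.8]
ee_rot: [-2.703, -1.597, -0.007]
ft_force: [0.0, 0.0, -0.0]
gripper_width: 0.098
```

```bash
python3 - <<'E'
from h import *
p,r=pose();print(p)
t=-.505;u=np.array([-np.sin(t),np.cos(t)])
g=(p[:2]+127*u,t); print(g)
c=shot('top','t6'); print(rackfit(c,g)); cv2.imwrite('pics/t6c.png',cv2.resize(c['pixels'][140:290,180:370],None,fx=4,fy=4,interpolation=cv2.INTER_CUBIC))
E
```

```text
[558.55832839 -89.76501462  10.83113707]
(array([620.00187332,  21.38214363]), -0.505)
(array([ 6.23304e+02,  2.93400e+01, -5.03000e-01]), np.float64(0.002), 772, [np.float64(-17.2), np.float64(17.3), np.float64(-80.7), np.float64(105.9)])
```

View pics/t6c.png

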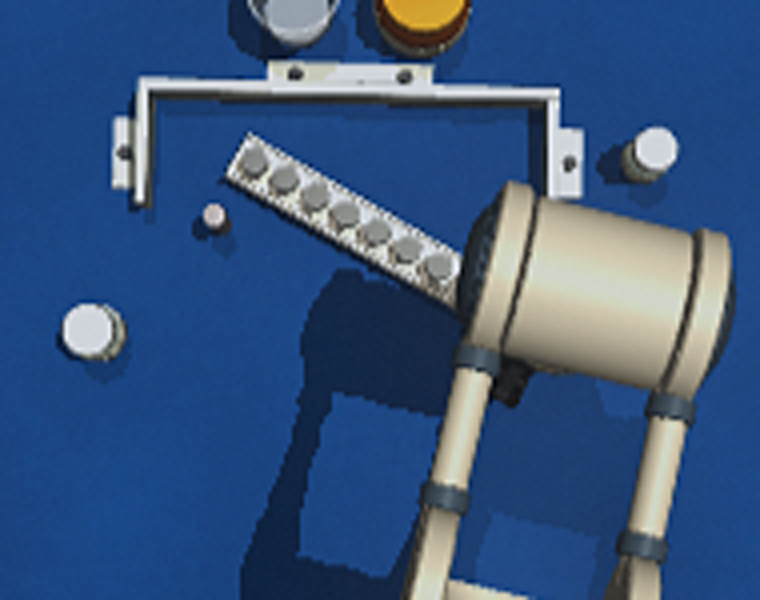

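arm_command(targets="-0.8 0.03 0 0 0 0 0; -0.8 0.08 0 0 0 0 0; -0.8 0.14 0 0 0 0 0; -0.8 0.2 0 0 0 0 0; -0.8 0.26 0 0 0 0 0; -0.8 0.3 0 0 0 0 0; -0.8 0.31 0 0 0 0 0; -0.8 0.31 0 0 0 0 0")

```text
time_s: 10.08
position: [576.8, -56.6, 11.0]
ee_rot: [-2.702, -1.598, -0.008]
ft_force: [0.7, 0.6, 0.3]
gripper_width: 0.102
```

arm_command(targets="-0.8 -0.1 0 0 0 0 0; -0.8 -0.3 0 0 0 0 0; -0.8 -0.4 0 -0.2 0 0 0; -0.8 -0.5 -0.1 -0.5 0 0 0; -0.8 -0.6 -0.25 -0.8 0 0 0; -0.8 -0.7 -0.4 -0.9 0 0 0; -0.8 -0.8 -0.6 -0.9 0 0 0; -0.8 -0.8 -0.6 -0.9 0 0 0; -0.8 -0.8 -0.6 -0.9 0 0 0")

```text
time_s: 10.83
position: [466.5, -107.1, 119.1]
ee_rot: [-2.704, -1.597, -0.01]
ft_force: [0.8, 0.7, -0.2]
gripper_width: 0.102
```

```bash
python3 - <<'E'
from h import *
p,r=pose();print(p)
g=((637,52),-.505)
c=shot('top','t7'); print(rackfit(c,g)); cv2.imwrite('pics/t7c.png',cv2.resize(c['pixels'][140:290,180:370],None,fx=4,fy=4,interpolation=cv2.INTER_CUBIC))
c=shot('side','s7'); print(rackfit(c,g));c=shot('wrist','w7'); print(rackfit(c,g))
E
```

```text
[ 466.48966112 -107.14347269  119.09372675]
(array([ 6.37312e+02,  5.51940e+01, -5.03000e-01]), np.float64(0.274), 1009, [np.float64(-17.0), np.float64(17.4), np.float64(-114.9), np.float64(114.9)])
(array([ 6.43494e+02,  5.03610e+01, -5.63000e-01]), np.float64(0.283), 983, [np.float64(-19.0), np.float64(19.8), np.float64(-116.4), np.float64(116.5)])
(array([ 6.3443e+02,  4.7919e+01, -5.0100e-01]), np.float64(0.001), 3588, [np.float64(-17.2), np.float64(17.3), np.float64(-108.9), np.float64(-65.6)])
```

View pics/t7c.png

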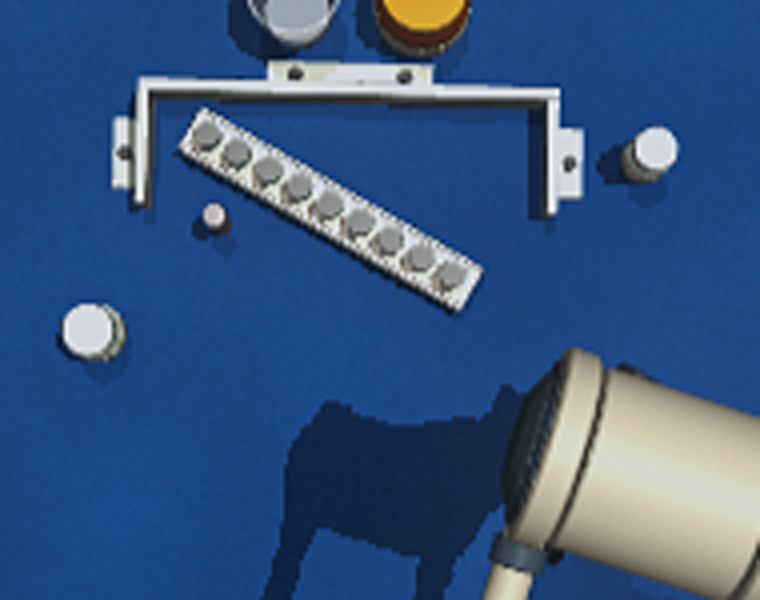

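```bash
python3 - <<'E'
from h import *
C=np.array([637.3,54.]);t=-.503
p=toolfor(C,t,-45,gap=25); pts((p[0],p[1],110,np.pi/2+t,1))
E
```

```text
(np.float64(568.2958961093408), np.float64(40.604715521978896), 110, 1.068) [ 1.48e+00  1.44e-01  7.70e-02 -2.00e-03 -1.00e-03  5.00e-01]
```

arm_command(targets="1 0.05 0.02 0 0 0 0.035; 1 0.12 0.02 0 0 0 0.07; 1 0.2 0.03 0 0 0 0.105; 1 0.3 0.04 0 0 0 0.14; 1 0.4 0.05 0 0 0 0.175; 1 0.5 0.06 0 0 0 0.21; 1 0.6 0.08 0 0 0 0.245; 1 0.7 0.1 0 0 0 0.28; 1 0.8 0.12 0 0 0 0.315; 1 0.9 0.14 0 0 0 0.35; 1 0.95 0.14 0 0 0 0.385; 1 1 0.14 0 0 0 0.42")

```text
time_s: 11.98
position: [540.9, -8.9, 117.7]
ee_rot: [-3.11, 0.4, -0.001]
ft_force: [-0.5, -0.2, -0.4]
gripper_width: 0.999
```

```bash
python3 - <<'E'
from h import *
C=np.array([637.3,54.]);t=-.503
p=toolfor(C,t,-45,gap=25); pts((p[0],p[1],-2,np.pi/2+t,1))
E
```

```text
(np.float64(568.2958961093408), np.float64(40.604715521978896), -2, 1.068) [ 0.117 -0.452  1.    -0.002  0.     0.079]
```

arm_command(targets="1 0.04 -0.15 0.05 0 0 0.03; 1 0.08 -0.3 0.15 0 0 0.06; 1 0.117 -0.42 0.3 0 0 0.079; 1 0.117 -0.452 0.5 0 0 0.079; 1 0.117 -0.452 0.7 0 0 0.079; 1 0.117 -0.452 0.85 0 0 0.079; 1 0.117 -0.452 0.95 0 0 0.079; 1 0.117 -0.452 1 0 0 0.079; 1 0.117 -0.452 1 0 0 0.079")

```text
time_s: 12.73
position: [567.6, 40.7, -3.9]
ee_rot: [-3.038, 0.782, 0.005]
ft_force: [-0.2, -0.4, 0.0]
gripper_width: 0.997
```

```bash
python3 - <<'E'
from h import *
print(sense()['position'])
c=shot('wrist','w8'); print(rackfit(c,((637,54),-.503)))
C=np.array([637.3,54.]);t=-.503
for k in range(0,14):
    C2,t2=rotabout(C,t,75,0.04*k); p=toolfor(C2,t2,-45); print(k,C2.round(1),round(t2,3),(C2-B0).round(1),end=' ')
    pts((p[0],p[1],-2,np.pi/2+t2,1))
E
```

```text
[567.61960026  40.68227852  -3.90749671]
(array([ 6.35885e+02,  5.00540e+01, -5.03000e-01]), np.float64(0.0), 45534, [np.float64(-17.0), np.float64(17.0), np.float64(-111.8), np.float64(64.8)])
0 [637.3  54. ] -0.503 [-39.2  11. ] (np.float64(590.199404567176), np.float64(28.553312398792677), -2, 1.068) [ 0.208  0.    -0.003 -0.002  0.001 -0.   ]
1 [640.   52.6] -0.463 [-36.5   9.6] (np.float64(593.911315784147), np.float64(25.296924234369506), -2, 1.108) [ 0.248  0.009 -0.003 -0.002  0.001 -0.013]
2 [642.7  51.3] -0.423 [-33.8   8.3] (np.float64(597.750478662609), np.float64(22.191577691274873), -2, 1.148) [ 0.289  0.016 -0.004 -0.002  0.001 -0.026]
3 [645.4  50.1] -0.383 [-31.1   7.1] (np.float64(601.7107513609343), np.float64(19.242240661539157), -2, 1.188) [ 0.329  0.022 -0.004 -0.002  0.001 -0.039]
4 [648.2  49.1] -0.343 [-28.3   6.1] (np.float64(605.7857982876184), np.float64(16.453631455251596), -2, 1.228) [ 0.37   0.026 -0.004 -0.002  0.001 -0.051]
5 [651.1  48.1] -0.303 [-25.4   5.1] (np.float64(609.969100236876), np.float64(13.830211252270674), -2, 1.268) [ 0.411  0.028 -0.
[... 569 characters left out ...]
64(5.068256766912117), -2, 1.428) [ 0.576  0.021 -0.004 -0.002  0.001 -0.115]
10 [665.7  45.1] -0.103 [-10.8   2.1] (np.float64(632.2697468688491), np.float64(3.3282241051096957), -2, 1.468) [ 0.616  0.015 -0.004 -0.002  0.001 -0.128]
11 [668.7  44.9] -0.063 [-7.8  1.9] (np.float64(636.9567407849062), np.float64(1.7743782984365657), -2, 1.508) [ 0.657  0.008 -0.005 -0.002  0.    -0.14 ]
12 [671.7  44.7] -0.023 [-4.8  1.7] (np.float64(641.7021228649871), np.float64(0.40920516871399715), -2, 1.548) [ 0.697 -0.002 -0.005 -0.002  0.    -0.153]
13 [674.7  44.7] 0.017 [-1.8  1.7] (np.float64(646.4983015100582), np.float64(-0.7651112982718846), -2, 1.588) [ 0.737 -0.012 -0.005 -0.002  0.    -0.166]
```

View pics/w8.png

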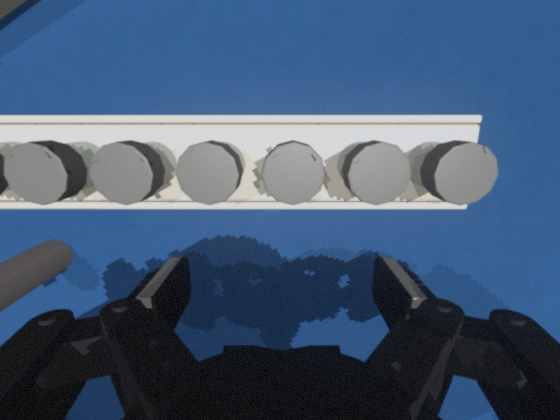

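arm_command(targets="1 0.1 0 0 0 0 0; 1 0.17 0 0 0 0 0; 1 0.208 0 0 0 0 0; 1 0.248 0.009 0 0 0 -0.013; 1 0.289 0.016 0 0 0 -0.026; 1 0.329 0.022 0 0 0 -0.039; 1 0.37 0.026 0 0 0 -0.051; 1 0.411 0.028 0 0 0 -0.064; 1 0.453 0.029 0 0 0 -0.077; 1 0.494 0.028 0 0 0 -0.089; 1 0.535 0.025 0 0 0 -0.102; 1 0.535 0.025 0 0 0 -0.102")

```text
time_s: 13.78
position: [624.1, 6.6, -1.3]
ee_rot: [-3.123, 0.286, -0.002]
ft_force: [-0.8, 0.3, -0.5]
gripper_width: 0.998
```

```bash
python3 - <<'E'
from h import *
s=sense();print(s['position'],s['ee_rot'],s['ft_force'])
c=shot('top','t9'); cv2.imwrite('pics/t9c.png',cv2.resize(c['pixels'][140:290,180:370],None,fx=4,fy=4,interpolation=cv2.INTER_CUBIC))
g=((660,46),-.183)
print(rackfit(c,g))
c=shot('side','s9'); print(rackfit(c,g));c=shot('wrist','w9'); print(rackfit(c,g))
E
```

```text
[624.08742416   6.58779352  -1.27089036] [-3.12279391e+00  2.86097565e-01 -1.52723051e-03] [-0.79201165  0.32983558 -0.52827431]
(array([ 6.60688e+02,  5.04830e+01, -1.80000e-01]), np.float64(0.17), 289, [np.float64(-17.2), np.float64(17.5), np.float64(42.7), np.float64(110.4)])
(array([ 6.60195e+02,  4.32170e+01, -2.06000e-01]), np.float64(0.446), 805, [np.float64(-19.5), np.float64(20.0), np.float64(-115.3), np.float64(114.1)])
(array([ 6.60472e+02,  4.39600e+01, -1.84000e-01]), np.float64(0.329), 47351, [np.float64(-20.0), np.float64(18.4), np.float64(-114.9), np.float64(68.4)])
```

View pics/t9c.png

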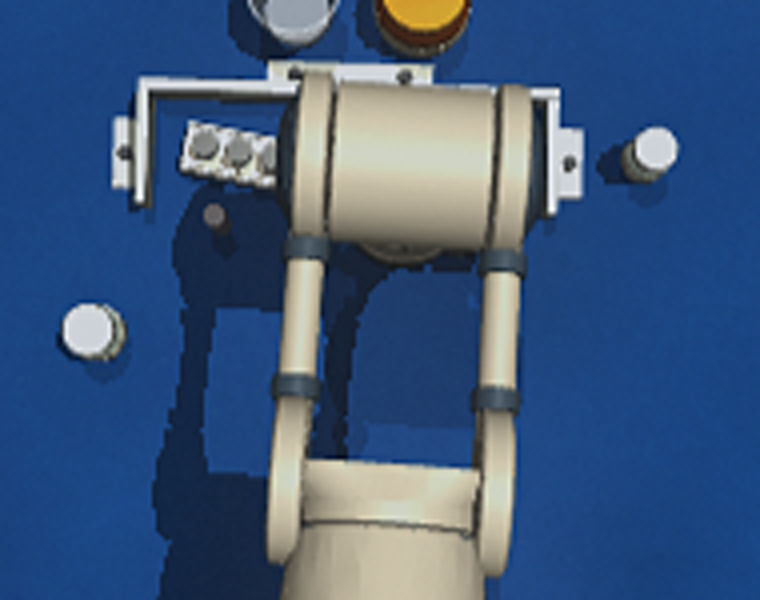

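View pics/w9.png

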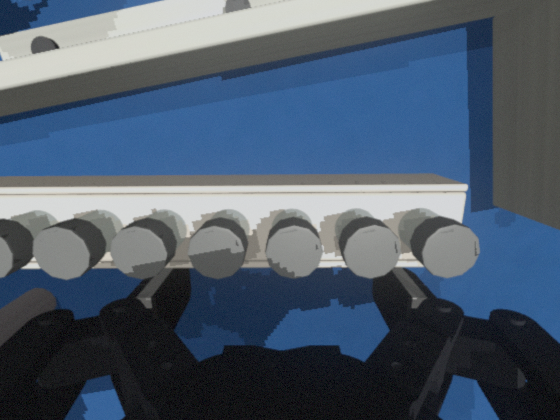

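View pics/s9.png

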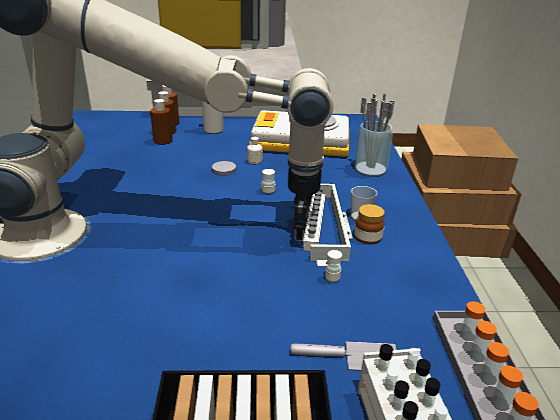

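```bash
python3 - <<'E'
from h import *
p,r=pose(); y=-r.as_matrix()[:,1]; t=np.arctan2(y[1],y[0])-np.pi/2; 
u=np.array([-np.sin(t),np.cos(t)]);n=np.array([np.cos(t),np.sin(t)])
C=np.array([660.5,45.7]); print('t',t,'d',(p[:2]-C)@u,'gap',-(p[:2]-C)@n-29)
C=p[:2]+45*u+29*n;print(C)
for k in range(0,5):
    C2,t2=rotabout(C,t,75,0.04*k); q=toolfor(C2,t2,-45); print(k,C2.round(1),round(t2,3),(C2-B0).round(1),end=' ')
    pts((q[0],q[1],-1.5,np.pi/2+t2,1))
for e in (5,10,15,20): pts((q[0]+e,q[1],-1.5,np.pi/2+t2,1))
E
```

```text
t -0.18504215260776902 d -44.903249246878765 gap 0.21724926860241567
[660.30426048  45.83507032]
0 [660.3  45.8] -0.185 [-16.2   2.8] (np.float64(623.5198755944293), np.float64(6.938939040585044), -1.5, np.float64(1.386)) [ 0.    -0.    -0.005 -0.002 -0.    -0.   ]
1 [663.3  45.3] -0.145 [-13.2   2.3] (np.float64(628.0637665853918), np.float64(5.0062198622458265), -1.5, np.float64(1.426)) [ 0.04   0.009 -0.005 -0.002 -0.    -0.013]
2 [666.2  45. ] -0.105 [-10.3   2. ] (np.float64(632.6813111013289), np.float64(3.2567538284488013), -1.5, np.float64(1.466)) [ 0.081  0.016 -0.005 -0.002 -0.    -0.025]
3 [669.2  44.7] -0.065 [-7.3  1.7] (np.float64(637.3651220560388), np.float64(1.6933397116485143), -1.5, np.float64(1.506)) [ 0.121  0.022 -0.005 -0.002 -0.    -0.038]
4 [672.2  44.6] -0.025 [-4.3  1.6] (np.float64(642.1077063511535), np.float64(0.31847864092129563), -1.5, np.float64(1.546)) [ 0.162  0.026 -0.005 -0.002 -0.    -0.051]
(np.float64(647.1077063511535), np.float64(0.31847864092129563), -1.5, np.float64(1.546)) [ 0.203  0.018 -0.005 -0.002 -0.    -0.051]
(np.float64(652.1077063511535), np.float64(0.31847864092129563), -1.5, np.float64(1.546)) [ 0.244  0.01  -0.005 -0.002 -0.    -0.051]
(np.float64(657.1077063511535), np.float64(0.31847864092129563), -1.5, np.float64(1.546)) [ 0.285  0.003 -0.005 -0.002 -0.    -0.051]
(np.float64(662.1077063511535), np.float64(0.31847864092129563), -1.5, np.float64(1.546)) [ 0.326 -0.005 -0.005 -0.002 -0.    -0.051]
```

arm_command(targets="1 0.04 0.009 0 0 0 -0.013; 1 0.081 0.016 0 0 0 -0.025; 1 0.121 0.022 0 0 0 -0.038; 1 0.162 0.026 0 0 0 -0.051; 1 0.203 0.018 0 0 0 -0.054; 1 0.244 0.01 0 0 0 -0.054; 1 0.285 0.003 0 0 0 -0.054; 1 0.326 -0.005 0 0 0 -0.054; 1 0.326 -0.005 0 0 0 -0.054")

```text
time_s: 14.68
position: [663.2, 0.5, -2.1]
ee_rot: [-3.136, 0.025, -0.004]
ft_force: [-0.4, 0.2, -0.6]
gripper_width: 1.002
```

```bash
python3 - <<'E'
from h import *
s=sense();print(s['position'],s['ee_rot'],s['ft_force'])
c=shot('wrist','w10'); print(rackfit(c,((692,44.5),-.015)))
for x in (665,667,669,671,673):pts((x,0.3,-1.5,np.pi/2-.008,1))
E
```

```text
[ 6.63160887e+02  4.53997724e-01 -2.09524744e+00] [-3.13586344  0.02522378 -0.00374997] [-0.38720585  0.24585699 -0.64696921]
(array([ 7.06072e+02,  1.88450e+01, -8.00000e-03]), np.float64(0.863), 61776, [np.float64(-20.0), np.float64(19.3), np.float64(-109.7), np.float64(94.0)])
(665, 0.3, -1.5, 1.563) [ 0.017  0.    -0.005 -0.002 -0.001 -0.003]
(667, 0.3, -1.5, 1.563) [ 0.033  0.    -0.005 -0.002 -0.001 -0.003]
(669, 0.3, -1.5, 1.563) [ 0.05  -0.    -0.005 -0.002 -0.001 -0.003]
(671, 0.3, -1.5, 1.563) [ 0.067 -0.    -0.005 -0.002 -0.001 -0.003]
(673, 0.3, -1.5, 1.563) [ 0.083 -0.001 -0.005 -0.002 -0.001 -0.003]
```

View pics/w10.png

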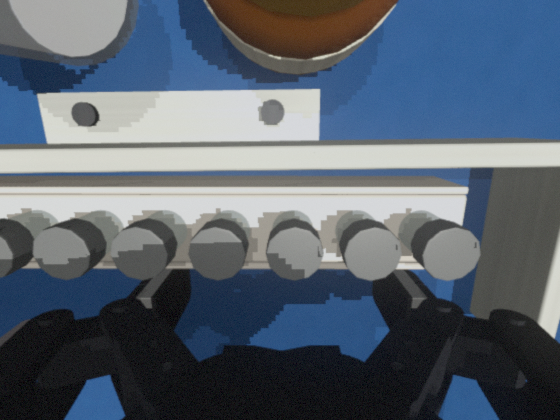

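arm_command(targets="1 0.017 0 0 0 0 -0.001; 1 0.033 0 0 0 0 -0.001; 1 0.045 0 0 0 0 -0.001; 1 0.055 0 0 0 0 -0.001; 1 0.055 0 0 0 0 -0.001")

```text
time_s: 15.15
position: [669.7, 0.4, -2.1]
ee_rot: [-3.136, 0.02, -0.004]
ft_force: [-2.8, 0.1, 1.3]
gripper_width: 0.999
```

arm_command(targets="1 0.01 0 0 0 0 0; 1 0.017 0 0 0 0 0; 1 0.017 0 0 0 0 0")

```text
time_s: 15.4
position: [670.6, 0.2, -2.1]
ee_rot: [-3.136, 0.02, 0.001]
ft_force: [-8.8, -0.9, 4.1]
gripper_width: 1.0
```

```bash
python3 - <<'E'
from h import *
s=sense();print(s['position'],s['ee_rot'],s['ft_force'],s['torque'])
c=shot('wrist','w11')
E
```

```text
[ 6.70649138e+02  1.56213395e-01 -2.12618212e+00] [-3.13612275e+00  1.97531255e-02  5.52855429e-04] [-8.76493796 -0.94683176  4.10383458] [0.09453604 1.21289969 0.38547445]
```

View pics/w11.png

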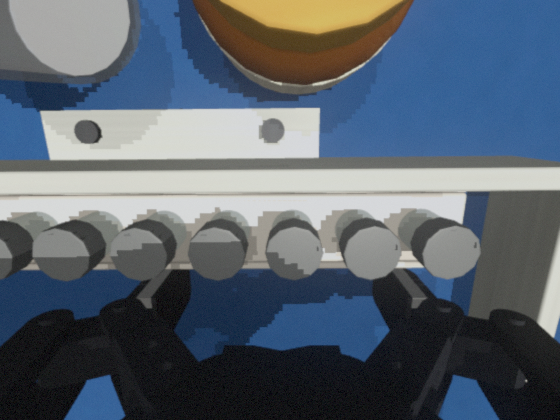

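arm_command(targets="1 0.008 0 0 0 0 -0.002; 1 0.015 0 0 0 0 -0.003; 1 0.022 0 0 0 0 -0.003; 1 0.022 0 0 0 0 -0.003; 1 0.022 0 0 0 0 -0.003")

```text
time_s: 15.87
position: [670.9, 0.0, -2.1]
ee_rot: [-3.136, 0.006, 0.009]
ft_force: [-14.8, -0.6, 7.4]
gripper_width: 1.0
```

```bash
python3 - <<'E'
from h import *
s=sense();print(s['position'],s['ee_rot'],s['ft_force'],s['torque'])
E
```

```text
[ 6.70924315e+02  3.70416355e-02 -2.06493334e+00] [-3.13624549  0.00556412  0.00943166] [-14.76801643  -0.57812295   7.43741842] [0.02333246 2.03797057 0.01634805]
```

arm_command(targets="1 -0.05 0 0 0 0 0; 1 -0.2 0 0 0 0 0; 1 -0.4 0 0 0 0 0; 1 -0.6 0 -0.1 0 0 0; 1 -0.75 0 -0.4 0 0 0; 1 -0.9 0 -0.7 0 0 0; 1 -1 0 -0.9 0 0 0; 1 -1 0 -1 0 0 0; 1 -1 0 -1 0 0 0")

```text
time_s: 16.62
position: [553.9, -0.3, 123.1]
ee_rot: [-3.137, 0.006, -0.005]
ft_force: [0.7, 0.4, 1.3]
gripper_width: 1.001
```

arm_command(targets="1 -0.2 0.05 0 0 0 0; 1 -0.4 0.15 0 0 0 0; 1 -0.6 0.3 0 0 0 0; 1 -0.8 0.5 0 0 0 0; 1 -0.8 0.7 0 0 0 0; 1 -0.8 0.8 0 0 0 0; 1 -0.8 0.8 0 0 0 0")

```text
time_s: 17.2
position: [457.6, -97.9, 120.6]
ee_rot: [-3.137, 0.011, -0.002]
ft_force: [0.1, 0.6, -0.8]
gripper_width: 1.003
```

```bash
python3 - <<'E'
from h import *
print(sense()['position'],sense()['time_s'])
c=shot('top','t12'); cv2.imwrite('pics/t12c.png',cv2.resize(c['pixels'][145:225,195:355],None,fx=5,fy=5,interpolation=cv2.INTER_CUBIC))
s=shot('side','s12'); cv2.imwrite('pics/s12c.png',cv2.resize(s['pixels'][170:290,270:400],None,fx=5,fy=5,interpolation=cv2.INTER_CUBIC)[:600])
W=cloud(c); P=W[145:225,195:355].reshape(-1,3)
# rack points: z 20..36 and 44..56, wall z 38..43
for y in range(-65,155,20):
    k=P[(abs(P[:,1]-y)<10)&(P[:,0]>670)&(P[:,0]<740)]
    a=k[(k[:,2]>18)&(k[:,2]<35)]; b=k[(k[:,2]>37)&(k[:,2]<43)&(k[:,0]>710)]
    print(y,len(a),a[:,0].min().round(1) if len(a) else None,a[:,0].max().round(1) if len(a) else None,b[:,0].min().round(1) if len(b) else None)
k=P[(P[:,2]>18)&(P[:,2]<56)&(P[:,0]>680)&(P[:,0]<712)&(P[:,1]<175)&(P[:,1]>-90)];print(k[:,1].min(),k[:,1].max())
E
```

```text
[457.5549753  -97.86743451 120.58684696] 17.2
-65 48 681.8 716.8 716.0
-45 64 681.9 716.7 717.8
-25 57 682.2 716.6 717.4
-5 55 682.1 717.2 716.7
15 62 682.0 723.7 716.3
35 63 681.7 720.2 716.1
55 65 682.4 725.3 716.5
75 57 683.1 717.2 717.9
95 59 682.7 717.7 717.7
115 61 682.1 718.2 716.9
135 67 682.3 716.9 716.7
-68.72872971923108 159.05923119336362
```

View pics/t12c.png

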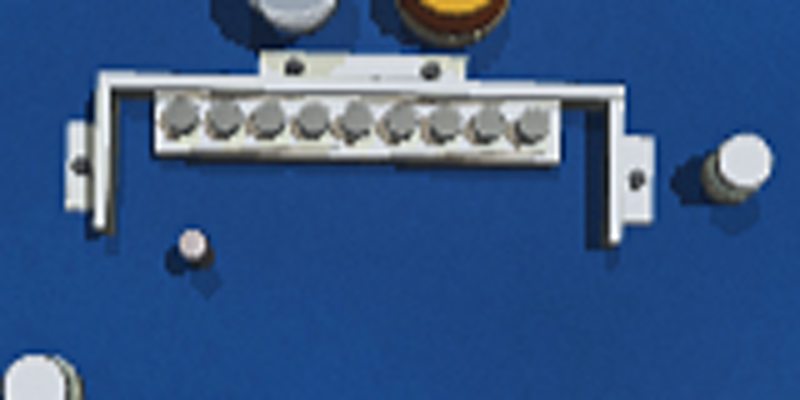

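View pics/s12c.png

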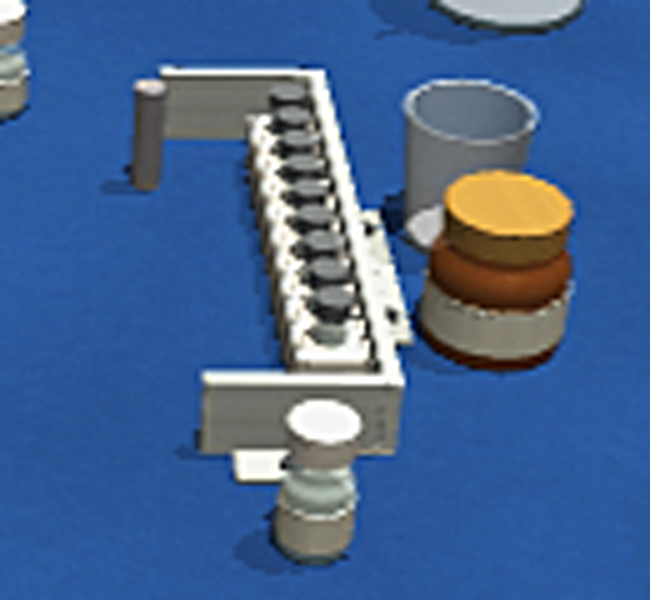

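```bash
python3 - <<'E'
from h import *
a=load('top0')['pixels'].astype(int);b=load('t12')['pixels'].astype(int)
for n,(u0,u1,v0,v1) in dict(pota=(190,216,212,232),potb=(334,352,170,187),honey=(272,300,122,156),beaker=(238,268,122,153),lid=(142,174,253,284),spat=(402,430,148,218),reag=(122,146,224,246),post=(228,240,188,200)).items():
    d=abs(a-b)[v0:v1,u0:u1].max(-1); print(n,d.max(),(d>40).sum())
E
```

```text
pota 7 0
potb 5 0
honey 6 0
beaker 6 0
lid 7 0
spat 7 0
reag 6 0
post 6 0
```

```bash
python3 -c "
from station import *
print(job_done()); print(sense()['time_s'])"
```

```text
the job is handed in; nothing more can be done
None
the job is handed in; nothing more can be done
```

The rack now lies square against the bay's back wall, and I've handed the job in. The robot clock read about 17 s at the last check, and no verdict was reported.

**How it went:** I pushed the near side with both open fingers to angle the rack to about 0.5 rad. I then pushed its right end lengthwise until the left end was behind the post. Last, I swung the right end in and pressed the rack lightly against the wall. The highest force I read was about 17 N. The fingers only ever pushed from outside, and nothing was pinched or lifted.

**Last checks:**
- **Seating:** in the top view the near edge is at x ≈ 682 mm along its whole length, to within about 1.5 mm. With the rack's 34 mm width, that puts its far side at the wall's inner face, x ≈ 716–717 mm. In the final press the moment about the vertical was about zero, so the two fingers pushed evenly.
- **Other objects:** the before and after pictures show no change at either pot, the honey jar, beaker, lid, spatula, reagent bottle or post.
- **Arm:** it was standing clear of everything.

**Disagreements:** some side and wrist camera fits were off by up to about 20 mm mid-task, when the arm hid part of the rack or other surfaces mixed in. I didn't use those; I relied on the clear views and the tool position. The two cameras also differed by about 2–3 mm on the positions of the bay and the post.

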